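# Load post feet, slide the tray over the gap and wedge it in the welding nest

## Robot

A 7-joint arm with a two-finger parallel gripper is mounted at the origin on the work surface. World frame = base frame: x ahead of the robot, y to its left, z up, the work surface at z = 0. Lengths are in m, angles in rad, forces in N, time in s.
With the tool pointing down it reaches from about 0.4 to 0.9 m from the base axis. Payload 5.5 kg.
Tool frame: the origin (TCP) lies midway between the tips of the shut fingers; the grasp point (between the pads) lies 19 mm behind it (manip.grip_depth is the distance from the TCP to the grasp point, in m); z points along the fingers, y is the line along which they close (so a half turn about z gives the same grasp; the last joint's range is limited). The gripper opens to 92 mm and grips with 3 to 60 N. Pads are 19 mm wide; open, the fingers measure 130 mm over their backs; the gripper's body (75 mm by 190 mm) begins 47 mm behind the grasp point.
Start: joints at [1.456, 0.501, -0.427, 1.55, 0.221, 1.138, -0.21], TCP at [0.24, -0.604, 0.227] pointing down, gripper open.
Joint ranges: [-2.88, 2.88], [-0.31, 2.03], [-1.54, 1.56], [0.2, 2.42], [-1.41, 4.55], [0.19, 2.02], [-2.57, 2.57]. Speed limits (rad/s): [2.57, 2.57, 3.14, 3.14, 3.14, 3.14, 3.14].

## Interface

Orientations are given as a unit quaternion [x, y, z, w].
In Python, from bench import manip, effector, viewer gives the robot as it stands. Calls block until the motion is done:
- manip.move_pose(position, orientation): joint-space move of the TCP to a pose.
- manip.servo_line(position, ori=None, vel=0.15): straight line of the TCP; ori=None keeps the orientation; vel is the mean speed in m/s.
- manip.movej(angles): joint-space move.
- effector.open_jaws() and effector.close(f_grip=None): open the fingers fully, or close them until they stop; f_grip is the grip in N (None keeps the last).
- manip.sleep(seconds).
- manip.solve_ik(position, orientation): joint angles nearest the present ones, or None.
- viewer.get_image(name): name is "side" or "top" or "wrist"; returns the picture (480x640x3 uint8, red, green, blue); there is no depth.
- viewer.get_calibration(name): a dict with "vfov" (degrees; the focal length in pixels is half the picture's height over the tangent of half this angle, whatever the lens; pixels are square), "cx", "cy" (the principal point, pixels), "dist_coeffs" ([k1, k2, p1, p2, k3] as OpenCV has them; the pictures are not rectified), "eye" and "attitude" of the camera in the world. Camera axes: x right, y down, z forward; pixel columns grow to the right and rows downward; lengths in m; the calibration is good to about 2 mm. A picture is of the moment at which its call begins: read the wrist's pose just before it. get_calibration takes no time and is no camera call; for the wrist camera it gives the pose at the moment of the call.
A pose or a line that the arm cannot do raises manip.PlanningError and nothing moves.
- manip.hand_in(): hands the job in; it is judged then, once.
Readings, each from a call of its own:
- manip.current_clock(): time.
- manip.current_q(): joint angles.
- manip.current_joint_velocities(): joint speeds.
- manip.current_tau(): joint torques, N m.
- manip.current_tool_pos(): TCP position.
- manip.current_tcp_rot(): TCP orientation.
- manip.current_force(): force on the tool from outside, world axes, zero at the start.
- manip.current_wrist_torque(): the same for the moment, N m.
- manip.current_finger_gap(): finger opening in m.
- manip.current_gripper_force(): force on a finger pad.
Only numpy, scipy, OpenCV 4.12 (cv2) and the standard library are available. Lean on these libraries where they do the work, as an engineer would, in place of code of your own. Each camera call takes 0.05 s, during which the arm holds its last target. There are 200 camera calls.

## Task

Stand every railing-post foot upright, flat on the floor of the tray while the tray is still on the loading stand, then slide the tray across the gap (never lifting it or letting it dip into the gap) until it is fully home against the end stop of the welding nest. Then put the loose steel wedge, tip first and standing on the deck, into the tapered slot beside the tray and push or tap it in until it is tight and holds the tray hard against the straight cheek, all feet still standing in it; leave the other things on the bench alone.

Things in the scene. Friction and masses are not known exactly. Their poses are not given: they have to be found in the camera images.
- nest: Fixed welding nest: steel deck, flat top 40 mm above the bench, 230 mm long (y), 200 wide (x). Origin: bench level under its centre, z up. The tray enters over its +y edge (small lead-in slopes down to y = +120 mm). End stop, two cheeks 20 mm high; deck on the -x side before the slot (y +5 to +105, x -60 to -106) is bare, for setting down the wedge.
- nest_home (a point): On the nest's deck at x = 0, y = -8 mm of the nest, nest's axes: where the tray's origin lies when fully home. The end stop's face is 95 mm from it towards -y (22 mm high). The straight cheek's face is 60 mm from it towards +x, to 60 mm behind it (+y), then flaring outwards by 14 mm.
- nest_slot (a point): Middle of the wedge slot's mouth at deck height, at x = -70.5, y = +5 mm of the nest, nest's axes. The slot lies between the home tray's -x wall (x = -60) and the tapered cheek, whose face runs from x = -81 at the mouth to x = -66 at y = -95 (slope 0.15): 21 mm wide at the mouth, narrowing to -y.
- nest_wedged (a point): On the deck at x = -68, y = -30 mm of the nest, nest's axes: where the wedge's origin (underside) lies when tight with the tray home, wedge axes parallel to the nest's. Its head then still stands about 10 mm outside the mouth.
- infeed: Fixed loading stand, steel top 40 mm above the bench, 140 (x) x 220 mm (y), in line with the nest on its +y side and parallel to it; an open gap of 40 to 55 mm lies between the two. Origin: bench level under its centre.
- tray: Loose aluminium tray 120 (x) x 190 (y) x 20 mm high, walls and floor 5 mm, about 0.35 kg, starting on the loading stand. Origin: centre of its underside; its -y end crosses first. At the rear (+y) end an upright lug, 60 wide, 10 thick, up to 45 mm above the underside, flush with the rear face, to push or pinch. Too much load at its front end lets it dip.
- tray_push (a point): Middle of the outside of the tray's rear face, 95 mm from its origin along +y and 10 mm up. Sliding the loaded tray takes about 2 to 5 N.
- wedge_mid (a point): Loose bright steel wedge, 0.18 kg, 45 mm high: its centre, 22.5 mm above its underside (its origin is straight below). Tip at y = -45 mm (9 mm thick), growing to 22 mm at +45. Face x = +8 is straight and goes against the tray; the -x face is tapered, slope 0.15 (x = -8 in the middle). Upright in the slot it stands 25 mm above tray wall and cheek. It starts upright on the bench.
- wedge_head (a point): Centre of the outside face of the wedge's striking head (16 mm up; head is y 44 to 58, x -23 to +7 mm of the wedge, 32 mm high): push or tap it here along the wedge's -y. Driving it shifts the loaded tray against the straight cheek, takes 5 to 15 N (oiled, smooth), and it then sticks by friction.
- foot0_mid (a point): Steel railing-post foot (3 to 5 of these are present): a 40 x 40 x 6 mm plate with an upright square stub 14 mm wide in its middle, 46 mm high overall, 0.1 kg, standing on the bench. Point: its centre, 23 mm above its underside; x and y along the plate's and the stub's sides.
- foot1_mid (a point): Steel railing-post foot (3 to 5 of these are present): a 40 x 40 x 6 mm plate with an upright square stub 14 mm wide in its middle, 46 mm high overall, 0.1 kg, standing on the bench. Point: its centre, 23 mm above its underside; x and y along the plate's and the stub's sides.
- foot2_mid (a point): Steel railing-post foot (3 to 5 of these are present): a 40 x 40 x 6 mm plate with an upright square stub 14 mm wide in its middle, 46 mm high overall, 0.1 kg, standing on the bench. Point: its centre, 23 mm above its underside; x and y along the plate's and the stub's sides.
- foot3_mid (a point): Steel railing-post foot (3 to 5 of these are present): a 40 x 40 x 6 mm plate with an upright square stub 14 mm wide in its middle, 46 mm high overall, 0.1 kg, standing on the bench. Point: its centre, 23 mm above its underside; x and y along the plate's and the stub's sides.
- foot4_mid (a point): Steel railing-post foot (3 to 5 of these are present): a 40 x 40 x 6 mm plate with an upright square stub 14 mm wide in its middle, 46 mm high overall, 0.1 kg, standing on the bench. Point: its centre, 23 mm above its underside; x and y along the plate's and the stub's sides.
- spray: Bystander, leave alone: dull grey spray can with a black cap, upright, about 60 across, 160 high (mm). Origin: middle of its underside.
- offcut: Bystander, leave alone: bare flat steel offcut 60 x 35 x 8, no stub (mm). Origin: middle of its underside.
- mug: Bystander, leave alone: plain steel cup, 72 across, 85 high (mm). Origin: middle of its underside.
- clamp: Bystander, leave alone: steel bar clamp lying flat, about 160 long (mm). Origin: middle of its underside.
Things that resemble listed ones, but are neither listed nor needed, are in the scene too. What is shaped like the part that bears wedge_mid but brown or yellow is not meant.

How it is judged:
On the way, in this order (a step that is already met when the one before it is completed fails the run):
1. all post feet stand flat in the tray while it is still on the loading stand (x of foot0_mid in the frame of tray between -0.042 and 0.042 m and y of foot0_mid in the frame of tray between -0.078 and 0.078 m and z of foot0_mid in the frame of tray between 0.02 and 0.033 m and angle between each of foot0_mid, foot1_mid, foot2_mid, foot3_mid, foot4_mid's own z axis and vertical below 0.1 rad and x of foot1_mid in the frame of tray between -0.042 and 0.042 m and y of foot1_mid in the frame of tray between -0.078 and 0.078 m and z of foot1_mid in the frame of tray between 0.02 and 0.033 m and x of foot2_mid in the frame of tray between -0.042 and 0.042 m and y of foot2_mid in the frame of tray between -0.078 and 0.078 m and z of foot2_mid in the frame of tray between 0.02 and 0.033 m and x of foot3_mid in the frame of tray between -0.042 and 0.042 m and y of foot3_mid in the frame of tray between -0.078 and 0.078 m and z of foot3_mid in the frame of tray between 0.02 and 0.033 m and x of foot4_mid in the frame of tray between -0.042 and 0.042 m and y of foot4_mid in the frame of tray between -0.078 and 0.078 m and z of foot4_mid in the frame of tray between 0.02 and 0.033 m and y of tray in the frame of nest above 0.2 m), for 0.2 s.
2. the loaded tray is across the gap, home against the end stop of the nest (x of foot0_mid in the frame of tray between -0.042 and 0.042 m and y of foot0_mid in the frame of tray between -0.078 and 0.078 m and z of foot0_mid in the frame of tray between 0.02 and 0.033 m and angle between each of foot0_mid, foot1_mid, foot2_mid, foot3_mid, foot4_mid's own z axis and vertical below 0.1 rad and x of foot1_mid in the frame of tray between -0.042 and 0.042 m and y of foot1_mid in the frame of tray between -0.078 and 0.078 m and z of foot1_mid in the frame of tray between 0.02 and 0.033 m and x of foot2_mid in the frame of tray between -0.042 and 0.042 m and y of foot2_mid in the frame of tray between -0.078 and 0.078 m and z of foot2_mid in the frame of tray between 0.02 and 0.033 m and x of foot3_mid in the frame of tray between -0.042 and 0.042 m and y of foot3_mid in the frame of tray between -0.078 and 0.078 m and z of foot3_mid in the frame of tray between 0.02 and 0.033 m and x of foot4_mid in the frame of tray between -0.042 and 0.042 m and y of foot4_mid in the frame of tray between -0.078 and 0.078 m and z of foot4_mid in the frame of tray between 0.02 and 0.033 m and y of tray in the frame of nest between -0.018 and -0.001 m and x of tray in the frame of nest between -0.012 and 0.004 m and angle between tray's own z axis and vertical below 0.05 rad), for 0.2 s.
3. the wedge is driven tight between tray and tapered cheek (y of wedge_mid in the frame of nest between -0.044 and -0.021 m and x of wedge_mid in the frame of nest between -0.075 and -0.062 m and z of wedge_mid in the frame of nest between 0.057 and 0.069 m and angle between the y axis of wedge_mid and the y axis of nest, either way round below 0.08 rad and angle between wedge_mid's own z axis and vertical below 0.1 rad and x of tray in the frame of nest between -0.003 and 0.003 m), for 0.2 s.
At the end, for the whole second after the job is handed in: Feet upright on the tray floor (centres within 42 mm in x, 78 mm in y of its middle); tray flat in the nest, within 7 mm of the end stop and 3 mm of the straight cheek; wedge standing on the deck in the slot, square within 0.08 rad, within 9 mm of its tight position; all at rest (all of step 2 and all of step 3 and linear speed of each of tray, wedge, foot0, foot1, foot2, foot3, foot4 below 0.02 m/s); the robot touches nothing.
It fails at once if the tray dips into the gap or is tipped (over 0.08 rad or 6 mm below the decks) (angle between tray's own z axis and vertical above 0.08 rad or height (world z) of tray below 0.034 m).
It fails at once if the tray is lifted more than 12 mm off the decks (height (world z) of tray above 0.052 m).
It fails at once if a bystander is moved by more than 40 mm (distance of any of spray, offcut, mug, clamp from where it was at the start of the episode above 0.04 m).
Of foot0, foot1, foot2, foot3, foot4 only 3 to 5 are there at a start; the rules pass over those that are not, and their reading is None.
At some moment in a run one of foot0, foot1, foot2, foot3, foot4 may be knocked a few centimetres aside while the robot is not near it.
It also fails if it takes over 210 s, if anything falls off the work surface, if the arm or the gripper's body presses on something with over 40 N, if the wrist force passes 120 N, or if a joint passes its speed limit or range.

## Working session

There is one attempt and no reset: what is moved stays moved. The work goes in short steps, each a Python script; the robot and the scene stay as the last script left them, time stands still between calls to the robot, and variables do not carry over. Pictures are saved under pics/ and viewed, at most 14 in all, crops included, and the job is handed in when it is done.

```bash
mkdir -p pics; ls; python3 - <<'E'
from bench import manip, effector, viewer
import cv2
for n in ("top","side"):
    im=viewer.get_image(n); cv2.imwrite(f"pics/{n}0.png",im[:,:,::-1]); print(n,viewer.get_calibration(n))
print(viewer.get_calibration("wrist"),manip.current_tool_pos(),manip.current_tcp_rot(),manip.current_clock(),manip.grip_depth)
E
```

```text
pics
top {'vfov': 42.99163465447154, 'cx': 308.7611820655942, 'cy': 223.46471225640636, 'dist_coeffs': array([-0.16114761,  0.        ,  0.        ,  0.        ,  0.        ]), 'eye': array([ 2.81559100e-01, -1.10031993e-03,  1.39688414e+00]), 'attitude': array([ 0.70755013, -0.7036551 ,  0.0485539 , -0.04341458])}
side {'vfov': 57.55395978532353, 'cx': 316.27695590718776, 'cy': 234.3218569053938, 'dist_coeffs': array([-0.04588643,  0.        ,  0.        ,  0.        ,  0.        ]), 'eye': array([ 0.39109209, -0.70026197,  0.6783903 ]), 'attitude': array([ 0.90795357, -0.04843982,  0.02582065, -0.41546021])}
{'vfov': 59.25148511075443, 'cx': 322.08934281350383, 'cy': 242.38905706520322, 'dist_coeffs': array([-0.03178769,  0.        ,  0.        ,  0.        ,  0.        ]), 'eye': array([ 0.30728328, -0.57810175,  0.38277282]), 'attitude': array([ 0.81962561, -0.55636912, -0.07747988,  0.11253497])} [ 0.23949986 -0.60359276  0.2258044 ] [ 9.82204544e-01  1.87812391e-01 -1.35315320e-04 -8.49683936e-04] 0.1 0.0188
```

View pics/top0.png

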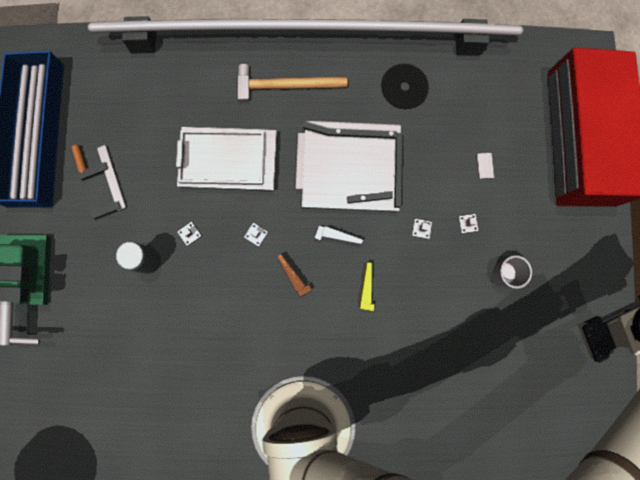

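View pics/side0.png

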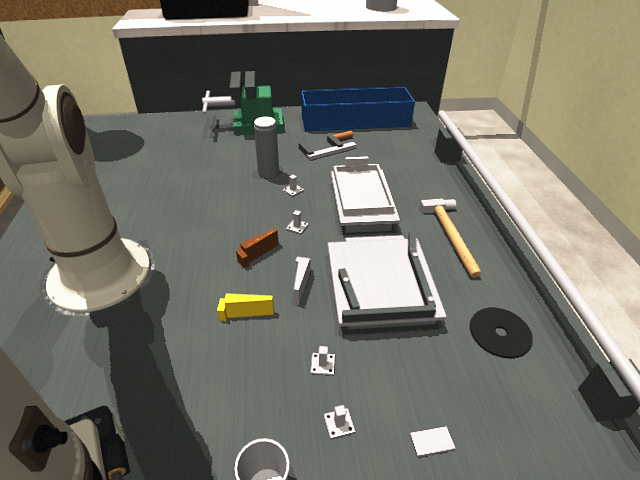

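The top view shows the nest at (350,165), the tray on its stand at (225,158), and 4 feet at (189,233), (256,234), (422,228) and (469,223). There are three wedge-shaped pieces: bright (338,236), brown (295,274) and yellow (368,287). The bright steel one fits the description. The offcut at (486,165) has no stub. The side view agrees.

```bash
cat > h.py <<'E'
from bench import manip, effector, viewer
import numpy as np, cv2
from scipy.spatial.transform import Rotation as R
def cast(cal,px,z):
    "pixels (n,2) -> world xyz on plane z"
    px=np.asarray(px,float).reshape(-1,1,2)
    f=240/np.tan(np.radians(cal['vfov'])/2)
    K=np.array([[f,0,cal['cx']],[0,f,cal['cy']],[0,0,1]])
    n=cv2.undistortPoints(px,K,np.array(cal['dist_coeffs']))[:,0]
    d=R.from_quat(cal['attitude']).apply(np.c_[n,np.ones(len(n))])
    e=np.array(cal['eye']); return e+d*((z-e[2])/d[:,2])[:,None]
def proj(cal,P):
    f=240/np.tan(np.radians(cal['vfov'])/2)
    K=np.array([[f,0,cal['cx']],[0,f,cal['cy']],[0,0,1]])
    r=R.from_quat(cal['attitude']).inv()
    return cv2.projectPoints(np.asarray(P,float).reshape(-1,1,3),r.as_rotvec(),-r.apply(cal['eye']),K,np.array(cal['dist_coeffs']))[0][:,0]
def down(a):
    "tool pointing down, closing axis at angle a from world x"
    y=np.array([np.cos(a),np.sin(a),0]); z=np.array([0,0,-1.])
    return R.from_matrix(np.c_[np.cross(y,z),y,z]).as_quat()
def snap(n,name=None):
    cal=viewer.get_calibration(n); im=viewer.get_image(n)
    if name: cv2.imwrite(f"pics/{name}.png",im[:,:,::-1])
    return cal,im
def go(x,y,z,a):
    "pick the half turn that needs least motion of the last joint"
    q0=np.array(manip.current_q()); best=None
    for s in (0,np.pi,-np.pi):
        q=manip.solve_ik([x,y,z],down(a+s))
        if q is not None:
            c=np.abs(np.array(q)-q0).max()
            if best is None or c<best[0]: best=(c,s)
    if best is None: raise RuntimeError("no ik")
    manip.move_pose([x,y,z],down(a+best[1])); return a+best[1]
E
python3 - <<'E'
from h import *
im=cv2.imread("pics/top0.png"); cal=viewer.get_calibration("top")
for nm,p,z in [("nest",[(302,207),(400,210),(401,123),(304,122)],.04),("infeed",[(178,188),(276,190),(277,130),(180,127)],.04),
  ("wedge",[(338,236)],.03),("feet",[(189,233),(256,234),(422,228),(469,223)],.02),("bys",[(129,256),(486,165),(516,271),(110,180)],.05),("dist",[(295,274),(368,287)],.02)]:
    print(nm,cast(cal,p,z)[:,:2].round(3).tolist())
for p in [(.42,-.07,.35),(.42,.2,.35),(.35,-.1,.35),(.45,.1,.4)]:
    for a in (0,np.pi/2,np.pi,-np.pi/2): 
        q=manip.solve_ik(list(p),down(a)); print(p,round(a,2),None if q is None else np.round(q,2))
E
```

```text
nest [[0.497, 0.005], [0.491, -0.217], [0.695, -0.223], [0.695, 0.002]]
infeed [[0.539, 0.288], [0.535, 0.064], [0.676, 0.064], [0.683, 0.289]]
wedge [[0.432, -0.077]]
feet [[0.438, 0.263], [0.437, 0.109], [0.453, -0.27], [0.465, -0.381]]
bys [[0.382, 0.392], [0.596, -0.417], [0.352, -0.479], [0.555, 0.445]]
dist [[0.347, 0.02], [0.318, -0.145]]
(0.42, -0.07, 0.35) 0 [ 1.42 -0.06 -1.24  1.89 -0.06  1.27  0.19]
(0.42, -0.07, 0.35) 1.57 [ 1.41 -0.06 -1.23  1.89 -0.06  1.27  1.76]
(0.42, -0.07, 0.35) 3.14 None
(0.42, -0.07, 0.35) -1.57 [ 1.12 -0.04 -0.98  1.89 -0.04  1.27 -1.41]
(0.42, 0.2, 0.35) 0 [ 0.7   0.16 -1.31  1.81  0.16  1.29 -0.65]
(0.42, 0.2, 0.35) 1.57 [ 0.7   0.16 -1.31  1.81  0.16  1.29  0.92]
(0.42, 0.2, 0.35) 3.14 [ 0.7   0.16 -1.31  1.81  0.16  1.29  2.49]
(0.42, 0.2, 0.35) -1.57 [-0.3   0.03 -0.21  1.83  0.01  1.27 -2.08]
(0.35, -0.1, 0.35) 0 [ 0.99 -0.2  -0.66  2.01 -0.13  1.29  0.37]
(0.35, -0.1, 0.35) 1.57 [-0.33 -0.22  0.45  2.04  0.1   1.3   1.65]
(0.35, -0.1, 0.35) 3.14 None
(0.35, -0.1, 0.35) -1.57 [ 1.23 -0.24 -0.85  2.01 -0.19  1.3  -1.12]
(0.45, 0.1, 0.4) 0 [ 0.82  0.05 -1.11  1.74  0.04  1.38 -0.3 ]
(0.45, 0.1, 0.4) 1.57 [ 1.03  0.09 -1.36  1.73  0.09  1.39  1.22]
(0.45, 0.1, 0.4) 3.14 None
(0.45, 0.1, 0.4) -1.57 [-0.07  0.   -0.21  1.76  0.    1.38 -1.85]
```

```bash
cat >> h.py <<'E'
def camrel():
    c=viewer.get_calibration("wrist"); t=R.from_quat(manip.current_tcp_rot())
    return t.inv().apply(np.array(c['eye'])-manip.current_tool_pos()), t.inv()*R.from_quat(c['attitude'])
def look(x,y,h,a,name=None,zp=.03):
    "move so that wrist camera's axis hits (x,y,zp), TCP height h"
    o,r=camrel(); t=R.from_quat(down(a)); o=t.apply(o); d=(t*r).apply([0,0,1])
    s=(zp-h-o[2])/d[2]; p=np.array([x,y,h])-o-d*s; 
    manip.move_pose([p[0],p[1],h],down(a)); manip.sleep(.25)
    return snap("wrist",name)
E
python3 - <<'E'
from h import *
o,r=camrel(); print(o,r.apply([0,0,1]))
for nm,x,y in (("w_nest",.57,-.09),("w_inf",.58,.19)):
    for a in (0,np.pi/2,-np.pi/2):
        try: look(x,y,.33,a,nm); print(nm,a,manip.current_tool_pos(),manip.current_clock()); break
        except Exception as e: print(nm,a,repr(e))
E
```

```text
[ 0.07241455  0.00104538 -0.15696659] [-2.70739632e-01 -7.60938203e-05  9.62652609e-01]
w_nest 0 [ 0.56897942 -0.03425899  0.32992598] 2.775
w_inf 0 [0.58056065 0.24537842 0.33001205] 4.1583
```

View pics/w_nest.png

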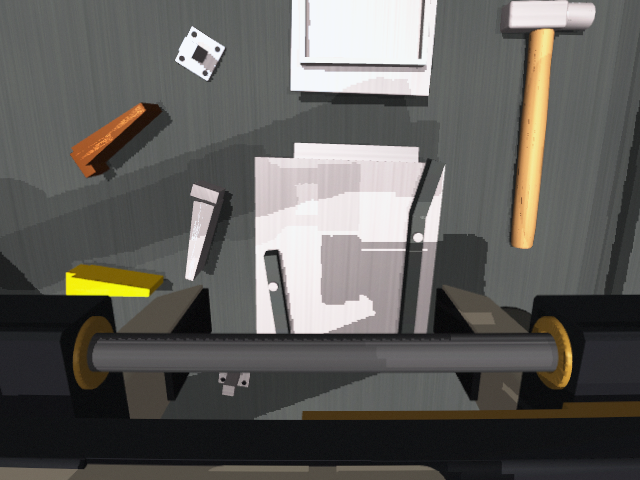

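View pics/w_inf.png

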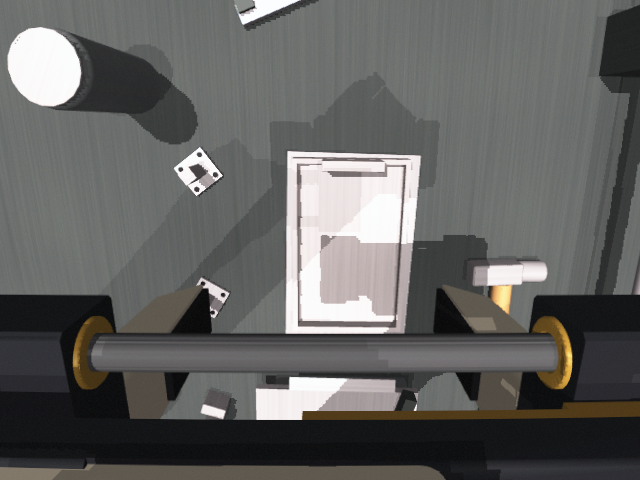

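w_nest: deck left edge runs from (255,157) to (257,330), with the lead-in at row ~147. The bright wedge's head is at (204,190) and its tip at (190,278), so the tip already points to -y. w_inf: the tray sits on the stand with its lug at (354,167), and there are feet at (198,170) and (213,297). I'll enlarge both to get the edges and confirm the wedge.

```bash
python3 - <<'E'
import cv2,numpy as np
a=cv2.imread("pics/w_nest.png")[130:330,170:450]; b=cv2.imread("pics/w_inf.png")[135:335,270:440]
a=cv2.resize(a,None,fx=2.8,fy=2.8,interpolation=cv2.INTER_CUBIC); cv2.imwrite("pics/c1.png",a)
b=cv2.resize(b,None,fx=3,fy=3,interpolation=cv2.INTER_CUBIC); b=cv2.convertScaleAbs(b,alpha=.9); cv2.imwrite("pics/c2.png",b)
E
```

```text
(no output)
```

View pics/c1.png

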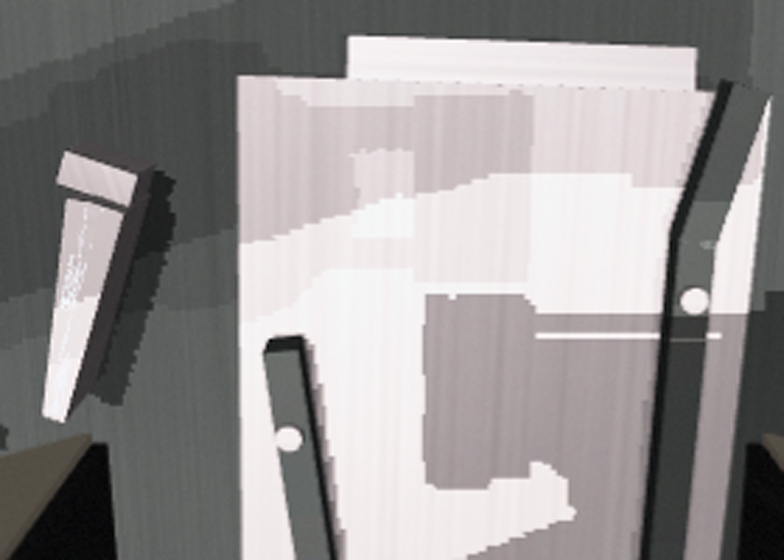

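View pics/c2.png

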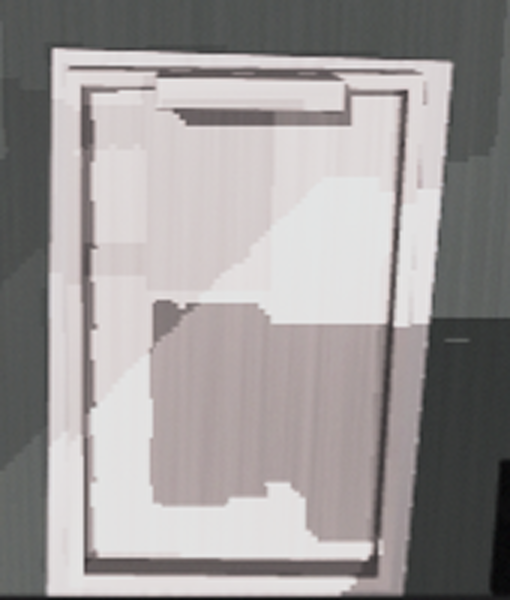

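c1: bright wedge body top runs from (66,197)/(121,213) to the tip (42,416)/(65,421), and the straight face (dark) is on the +x side. It's steel and not brown or yellow, so it's the right wedge. c2: the tray's inner rim is at (82,88), (410,92), (378,578) and (83,575), with the lug at the +y end.

```bash
python3 - <<'E'
from h import *
o,r=camrel()
def cal(p):
    c=dict(viewer.get_calibration("wrist")); t=R.from_quat(down(0)); c['eye']=np.array(p)+t.apply(o); c['attitude']=(t*r).as_quat(); return c
A=cal([.56898,-.03426,.32993]); B=cal([.58056,.24538,.33001])
pa=lambda q:np.array(q,float)/2.8+[170,130]; pb=lambda q:np.array(q,float)/3+[270,135]
def pr(n,c,p,z): print(n,cast(c,p,z)[:,:2].round(4).tolist())
pr("deckL",A,pa([(237,75),(243,558)]),.04); pr("entry",A,pa([(237,75),(712,92)]),.04)
pr("cheekS",A,pa([(668,235),(638,558)]),.04); pr("taper mouth",A,pa([(264,352),(305,340)]),.06)
pr("wedge top h/t R",A,pa([(121,213),(65.5,421)]),.045); pr("wedge top L",A,pa([(66,197),(42,416)]),.045)
pr("infeed",B,pb([(52,48),(452,63),(404,595),(48,595)]),.04)
pr("tray in TL TR BR BL",B,pb([(82,88),(410,92),(378,578),(83,575)]),.06)
pr("foot stub",B,[(200,170)],.046)
pr("lugtop",B,pb([(157,74),(345,82)]),.085)
E
```

```text
deckL [[0.4987, 0.0045], [0.4926, -0.1939]]
entry [[0.4987, 0.0045], [0.6761, -0.0017]]
cheekS [[0.6625, -0.0563], [0.6577, -0.194]]
taper mouth [[0.5077, -0.0973], [0.5234, -0.0926]]
wedge top h/t R [[0.4531, -0.0467], [0.4249, -0.131]]
wedge top L [[0.4326, -0.0405], [0.4157, -0.1289]]
infeed [[0.5445, 0.29], [0.6835, 0.285], [0.6776, 0.0803], [0.5383, 0.0805]]
tray in TL TR BR BL [[0.5558, 0.2781], [0.6654, 0.2769], [0.6632, 0.098], [0.5534, 0.0993]]
foot stub [[0.4537, 0.2712]]
lugtop [[0.5808, 0.2847], [0.6398, 0.2823]]
```

```bash
cat >> h.py <<'E'
NO=np.array([.6008,-.105]); NA=-.034          # nest origin, yaw
TO=np.array([.6094,.1883]); TA=-.014          # tray
def w(o,a,p): return o+R.from_euler('z',a).as_matrix()[:2,:2]@np.array(p)
def findfoot(x,y,h=.2):
    "camera straight above (x,y): centre, angle in (-45,45] deg as rad, side lengths"
    for k in range(2):
        manip.move_pose([x,y-.0724,h],down(0)); manip.sleep(.3)
        cal,im=snap("wrist"); u,v=proj(cal,[[x,y,.006]])[0]
        g=cv2.cvtColor(im,cv2.COLOR_RGB2GRAY).astype(np.uint8)
        x0,y0=int(max(u-75,0)),int(max(v-75,0)); roi=g[y0:int(v)+75,x0:int(u)+75]
        m=cv2.morphologyEx((roi>135).astype(np.uint8),cv2.MORPH_OPEN,np.ones((3,3),np.uint8))
        cs=[c for c in cv2.findContours(m,cv2.RETR_EXTERNAL,cv2.CHAIN_APPROX_NONE)[0] if cv2.contourArea(c)>600]
        cv2.imwrite("pics/roi.png",roi)
        if not cs: raise RuntimeError("no foot seen")
        c=min(cs,key=lambda c:np.hypot(*(c.reshape(-1,2).mean(0)+[x0-u,y0-v])))
        P=cast(cal,c.reshape(-1,2)+[x0,y0],.006)[:,:2]
        (cx,cy),s,a=cv2.minAreaRect((P*1000).astype(np.float32))
        e=np.hypot(cx/1000-x,cy/1000-y); x,y=cx/1000,cy/1000
        if e<.012: break
    a=(a+45)%90-45
    return x,y,np.radians(a),s
def pick_place(x,y,tx,ty):
    x,y,a,s=findfoot(x,y); print("foot",round(x,4),round(y,4),round(a,3),s)
    if not all(36<v<46 for v in s): raise RuntimeError("bad foot size")
    effector.open_jaws()
    manip.move_pose([x,y,.12],down(a)); manip.servo_line([x,y,.022],vel=.12)
    effector.close(25); print("gap",manip.current_finger_gap())
    manip.servo_line([x,y,.16],vel=.2)
    p=w(TO,TA,(tx,ty)); manip.move_pose([p[0],p[1],.16],down(TA))
    manip.servo_line([p[0],p[1],.0685],vel=.1); print("F",np.round(manip.current_force(),1),manip.current_tool_pos())
    effector.open_jaws(); manip.servo_line([p[0],p[1],.16],vel=.2); print("t",manip.current_clock())
E
python3 - <<'E'
from h import *
pick_place(.4537,.2712,.015,.061)
look(.6,.19,.33,0,"after1")
E
```

```text
foot 0.4392 0.2651 0.631 (40.140716552734375, 39.9847412109375)
gap 0.013724768973051566
F [ 0.2 -0.1 -0.6] [0.62569088 0.24947463 0.06903727]
t 13.3417
```

View pics/after1.png

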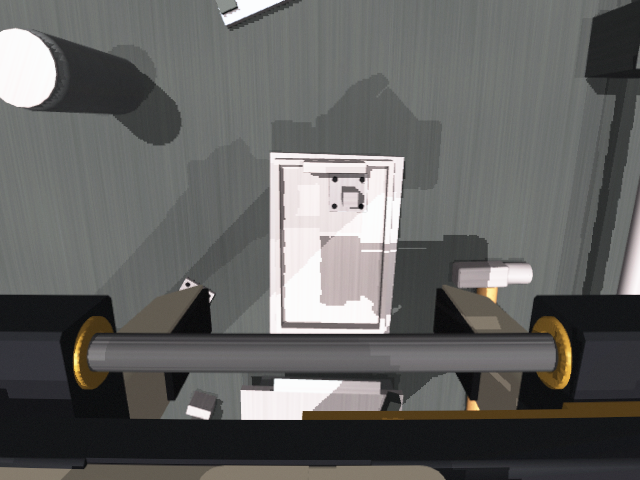

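The first foot stands flat in the tray at (349,192), just in front of the lug. On to the other three.

```bash
python3 - <<'E'
from h import *
pick_place(.437,.109,.015,.018)
pick_place(.453,-.27,.015,-.025)
pick_place(.465,-.381,.015,-.068)
look(.6,.19,.33,0,"after4"); snap("top","top4")
E
```

```text
foot 0.4385 0.1104 -0.559 (39.93590545654297, 40.0714111328125)
gap 0.013964151828428735
F [-0.9  1.2 -0.2] [0.62503778 0.20647744 0.06893363]
t 23.6667
foot 0.4531 -0.2713 0.0 (123.00647735595703, 115.87162017822266)Traceback (most recent call last):
  File "<stdin>", line 3, in <module>
  File "h.py", line 67, in pick_place
    if not all(36<v<46 for v in s): raise RuntimeError("bad foot size")
                                    ^^^^^^^^^^^^^^^^^^^^^^^^^^^^^^^^^^^
RuntimeError: bad foot size
```

```bash
python3 - <<'E'
import cv2,numpy as np
r=cv2.imread("pics/roi.png",0); print(np.percentile(r,[5,25,50,75,85,90,95]),r.shape, cv2.threshold(r,0,255,cv2.THRESH_OTSU)[0])
E
sed -i 's/(roi>135)/(roi>max(135,np.median(roi)+35))/' h.py
python3 - <<'E'
from h import *
pick_place(.453,-.27,.015,-.025)
pick_place(.465,-.381,.015,-.068)
look(.6,.19,.33,0,"after4"); snap("top","top4")
E
```

```text
[122. 136. 140. 162. 166. 202. 255.] (150, 150) 192.0
foot 0.4543 -0.2732 -0.178 (39.960670471191406, 40.36606979370117)
gap 0.013730328096587963
F [-0.3  0.1 -1. ] [0.62449835 0.16345691 0.06900421]
t 35.0667
foot 0.467 -0.3837 0.141 (40.30349349975586, 39.89610290527344)
gap 0.013369061057762099
F [ 0.  -0.4 -0.6] [0.62397216 0.12044148 0.06912177]
t 46.275
```

View pics/after4.png

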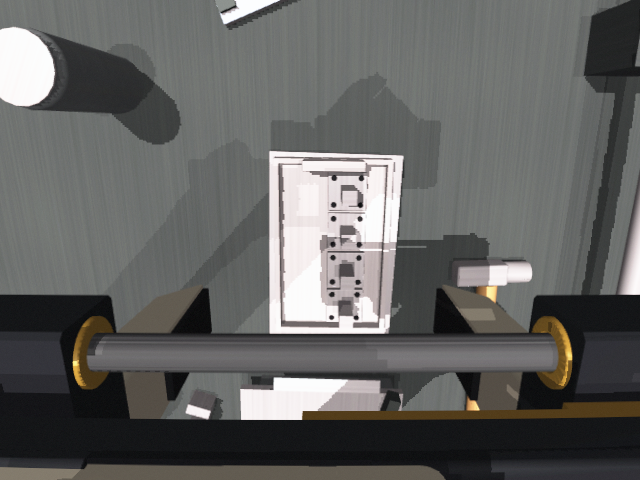

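View pics/top4.png

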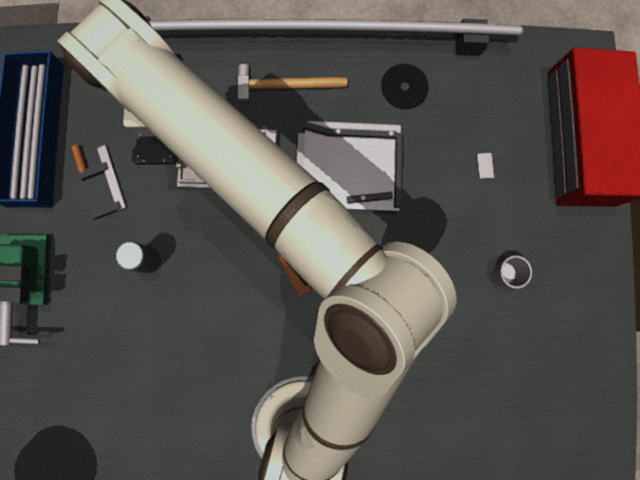

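All four feet stand in the tray at (349,195), (347,232), (346,270) and (345,305), flat in a row. No fifth foot shows anywhere. Next I'll push the rear face with open fingers, squared to the nest.

```bash
python3 - <<'E'
from h import *
X=-.004; Z=.051
def P(y,z=Z): p=w(NO,NA,(X,y)); return [p[0],p[1],z]
ey=w(np.zeros(2),NA,(0,1))
fy=lambda: float(np.dot(manip.current_force()[:2],ey))
y=.2934+.095+.035
manip.move_pose(P(y,.16),down(NA)); manip.servo_line(P(y),vel=.12); manip.sleep(.2); f0=fy(); print(f0,manip.current_tool_pos())
while y>.375:
    y-=.003; manip.servo_line(P(y),vel=.04); f=fy()
    if abs(f-f0)>1.2: break
yc=y; print("contact",y,f-f0)
# tray rear should be near .3884 -> travel to home .3014
ye=yc-.3014+.025
manip.servo_line(P(ye),vel=.07); print("slid",ye,fy()-f0,manip.current_tool_pos())
look(*w(NO,NA,(-.01,.05)),.33,NA,"slid") if False else None
n=0
while y and n<18:
    n+=1; ye-=.0025; manip.servo_line(P(ye),vel=.03); f=fy()-f0; print(round(ye,4),round(f,1),end="; ")
    if abs(f)>9: break
print(manip.current_tool_pos(),manip.current_clock())
E
```

```text
-0.23200602265570727 [0.61170316 0.318582   0.05194924]
contact 0.3964 1.5061734319842164
slid 0.11999999999999997 2.4942795129642095 [0.60084316 0.01522205 0.05101298]
0.1175 0.5; 0.115 0.8; 0.1125 0.6; 0.11 0.3; 0.1075 0.7; 0.105 1.1; 0.1025 1.2; 0.1 3.1; 0.0975 6.8; 0.095 10.2; [ 0.60024503 -0.0049431   0.05122532] 58.3583
```

```bash
python3 - <<'E'
from h import *
def P(y,z): p=w(NO,NA,(-.004,y)); return [p[0],p[1],z]
manip.servo_line(P(.13,.051),vel=.06); manip.servo_line(P(.13,.2),vel=.2)
look(*w(NO,NA,(-.03,0)),.33,0,"home"); print(manip.current_tool_pos(),manip.current_clock())
a=cv2.imread("pics/home.png")[100:330,150:450]; cv2.imwrite("pics/home_c.png",cv2.resize(a,None,fx=2.6,fy=2.6,interpolation=cv2.INTER_CUBIC))
E
```

```text
[ 0.57042655 -0.04633882  0.32887277] 60.9417
```

View pics/home_c.png

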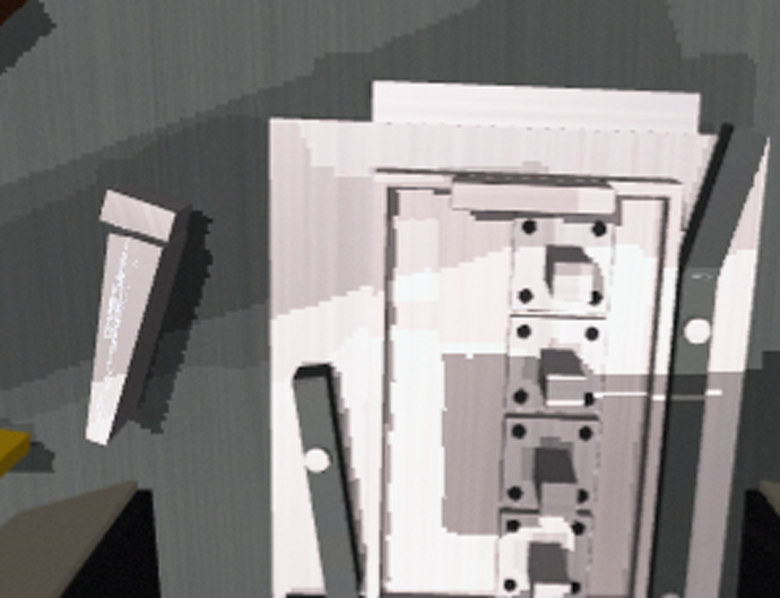

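Tray is home: feet upright at (575,270), (565,380), (553,465) and (548,560), rear wall at row ~180, pressed near the straight cheek. Now the bright wedge.

```bash
python3 - <<'E'
from h import *
cal=viewer.get_calibration("wrist"); pc=lambda q:np.array(q,float)/2.6+[150,100]
M=R.from_euler('z',NA).as_matrix()[:2,:2]
print("tray inner corners in nest", ((cast(cal,pc([(388,186),(668,197)]),.06)[:,:2]-NO)@M).round(4).tolist())
print("taper mouth bottom", ((cast(cal,pc([(330,366)]),.04)[:,:2]-NO)@M).round(4).tolist())
q=cast(cal,pc([(163,247),(106,444),(110,232),(87,438)]),.045)[:,:2]
a=-np.arctan2(*(q[0]-q[1])); a2=-np.arctan2(*(q[2]-q[3]))-.149
psi=(a+a2)/2; ex=np.array([np.cos(psi),np.sin(psi)]); ey=np.array([-ex[1],ex[0]])
c=((q[0]+q[1])/2-.008*ex+(q[2]+q[3])/2+.008*ex)/2; print("wedge",c,a,a2)
g=c+.010*ey-.00075*ex
effector.open_jaws(); ang=go(g[0],g[1],.13,psi); manip.servo_line([g[0],g[1],.024],vel=.12)
effector.close(40); gap=manip.current_finger_gap(); print("gap",gap,"turn",ang-psi)
manip.servo_line([g[0],g[1],.16],vel=.15); print(manip.current_finger_gap(),manip.current_clock())
t=np.array([-.071+.008-gap/2,.020+.010]); p=w(NO,NA,t)
manip.move_pose([p[0],p[1],.16],down(NA+ang-psi)); manip.servo_line([p[0],p[1],.085],vel=.12); snap("side","wside")
b=cv2.imread("pics/wside.png")[170:350,230:470]; cv2.imwrite("pics/wside_c.png",cv2.resize(b,None,fx=3,fy=3,interpolation=cv2.INTER_CUBIC))
E
```

```text
tray inner corners in nest [[-0.0566, 0.0826], [0.0517, 0.0824]]
taper mouth bottom [[-0.0805, 0.0042]]
wedge [ 0.43216273 -0.08683289] -0.3430352324701194 -0.33997165664270046
gap 0.016965891674795258 turn 0.0
0.017545980528949123 65.3583
```

View pics/wside_c.png

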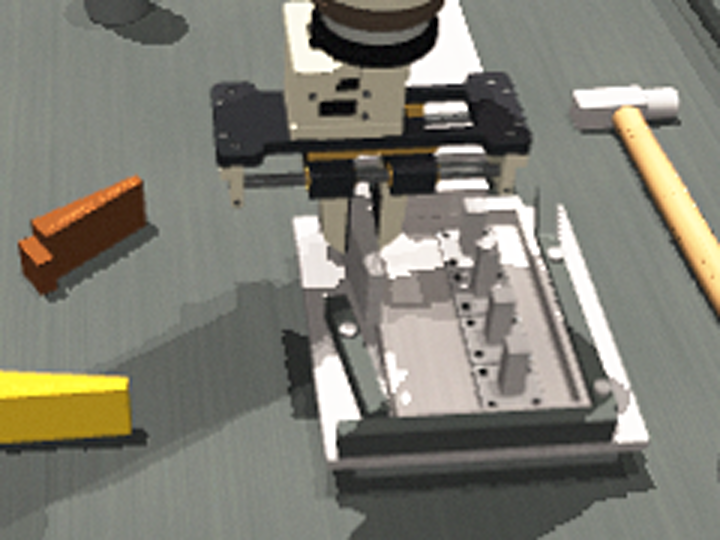

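The wedge is held upright with its tip over the slot mouth at (365,320). The tray sits about 2 mm off the cheek, so I'll set the wedge down slightly further out (x −73, y +32) and look again.

```bash
python3 - <<'E'
from h import *
gap=manip.current_finger_gap(); t=np.array([-.073+.008-gap/2,.042]); p=w(NO,NA,t)
manip.servo_line([p[0],p[1],.085],vel=.08); manip.servo_line([p[0],p[1],.0645],vel=.04); print(manip.current_force())
effector.open_jaws(); manip.servo_line([p[0],p[1],.2],vel=.15)
look(*w(NO,NA,(-.03,.0)),.33,0,"wset"); print(manip.current_tool_pos(),manip.current_clock())
a=cv2.imread("pics/wset.png")[120:330,200:430]; cv2.imwrite("pics/wset_c.png",cv2.resize(a,None,fx=2.8,fy=2.8,interpolation=cv2.INTER_CUBIC))
E
```

```text
[-0.75033451  0.08436188 -1.95289079]
[ 0.57008915 -0.04747067  0.32890517] 70.8167
```

View pics/wset_c.png

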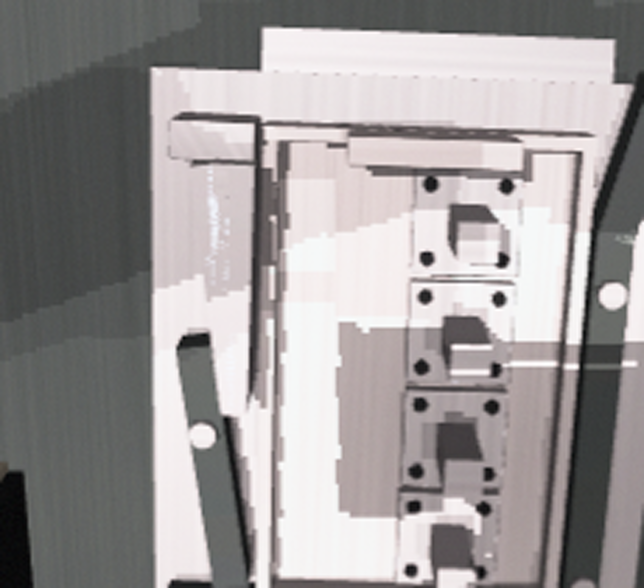

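The wedge is standing square, tip in the mouth at (235,410), head at (213,140). Now drive it.

```bash
python3 - <<'E'
from h import *
X=-.076
def P(y,z=.052): p=w(NO,NA,(X,y)); return [p[0],p[1],z]
ey=w(np.zeros(2),NA,(0,1)); fy=lambda: float(np.dot(manip.current_force()[:2],ey))
effector.close(10)
a=go(*P(.128,.16),NA+np.pi/2); manip.servo_line(P(.128),vel=.12); manip.sleep(.2); f0=fy(); print(f0,manip.current_tool_pos())
y=.128; yc=None
while y>.030:
    y-=.002; manip.servo_line(P(y),vel=.03); f=fy()-f0
    if f>.6 and yc is None: yc=y; print("contact",round(y,3))
    if y<.065 or f>2: print(round(y,3),round(f,1),end="; ")
    if f>16: break
print(manip.current_tool_pos(),np.round(manip.current_force(),1),manip.current_clock())
manip.servo_line(P(y+.03),vel=.05); manip.servo_line(P(y+.03,.2),vel=.2); effector.open_jaws()
look(*w(NO,NA,(-.03,.0)),.33,0,"wdrv")
a=cv2.imread("pics/wdrv.png")[120:330,200:430]; cv2.imwrite("pics/wdrv_c.png",cv2.resize(a,None,fx=2.8,fy=2.8,interpolation=cv2.INTER_CUBIC))
E
```

```text
-0.15314349248914916 [0.5297055  0.02551671 0.05265583]
contact 0.112
0.064 2.0; 0.062 1.8; 0.06 1.9; 0.058 1.7; 0.056 2.0; 0.054 1.9; 0.052 1.5; 0.05 1.8; 0.048 2.7; 0.046 5.4; 0.044 9.3; 0.042 12.2; 0.04 16.8; [ 0.52666983 -0.05547203  0.05268858] [ 2.9 16.6 -1.7] 85.5083
```

View pics/wdrv_c.png

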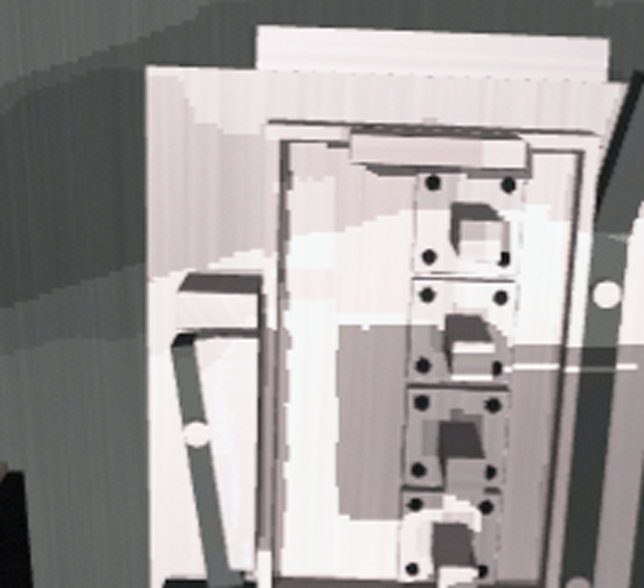

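```bash
python3 - <<'E'
from h import *
cal=viewer.get_calibration("wrist"); pc=lambda q:np.array(q,float)/2.8+[200,120]
M=R.from_euler('z',NA).as_matrix()[:2,:2]; f=lambda p,z:((cast(cal,pc(p),z)[:,:2]-NO)@M).round(4).tolist()
print("tray inner",f([(280,141),(582,152)],.06)); print("head top rear L,R / front",f([(179,290),(258,293),(176,323),(256,327)],.072)); print("body top R",f([(259,338),(254,570)],.085))
print("deck corner",f([(147,66)],.04),manip.current_clock())
E
```

```text
tray inner [[-0.0543, 0.082], [0.0542, 0.0819]]
head top rear L,R / front [[-0.089, 0.0288], [-0.0606, 0.0287], [-0.0901, 0.0165], [-0.0611, 0.016]]
body top R [[-0.0591, 0.0155], [-0.0596, -0.0745]]
deck corner [[-0.105, 0.1057]] 90.0083
```

The wedge is at y ≈ −29 mm and square. The tray is at x ≈ 0 with all the feet upright, and the robot is clear.

```bash
python3 -c "
from bench import manip
print(manip.hand_in())"
```

```text
the job is handed in; nothing more can be done
None
```

I handed the job in at about 90 s; the hand-in gave no verdict. In the last picture all four feet stand in the tray, the tray is home against the end stop and straight cheek, and the wedge is tight about 1 mm from its target.

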